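Record one soft note on the studio keyboard

ROBOT

A 6-joint arm with a two-finger parallel gripper is mounted at the origin on the work surface. World frame = base frame: x ahead of the robot, y to its left, z up, the work surface at z = 0. Lengths are in m, angles in rad, forces in N, time in s.
With the tool pointing down it reaches from about 0.375 to 0.925 m from the base axis. Payload 5.7 kg.
Tool frame: the origin (TCP) lies midway between the tips of the shut fingers; the grasp point (between the pads) lies 19 mm behind it; z points along the fingers, x is the direction in which the jaws open and shut, and the axes are right-handed (so a half turn about z gives the same grasp; the last joint's range is limited). The gripper opens to 88 mm and grips with 3 to 60 N. Pads are 20 mm wide; open, the fingers measure 115 mm over their backs; the gripper's body (75 mm by 178 mm) begins 61 mm behind the grasp point.
Start: joints at [0.987, 0.359, 1.51, -0, 1.272, -0.115], TCP at [0.271, 0.535, 0.223] pointing down, gripper open.
Joint ranges: [-2.97, 2.97], [-1.01, 2.36], [0.21, 2.38], [-0.96, 4.11], [0.2, 2.71], [-2.98, 2.98]. Speed limits (rad/s): [2.39, 2.39, 3.14, 3.14, 3.14, 3.14].

INTERFACE

Orientations are given as a unit quaternion [x, y, z, w].
In Python, from bench import move_ptp, servo_line, goto_joints, move_gripper, sleep, inverse_kinematics, capture, PlanningError, close_job, spot_in, silhouettes, current_clock, current_joint_pos, current_qvel, current_joint_torque, current_position, current_orientation, current_force, current_torque, current_finger_gap gives the robot as it stands. Calls block until the motion is done:
- move_ptp(position, orientation): joint-space move of the TCP to a pose.
- servo_line(position, orientation=None, rate=0.15, contact_N=None): straight line of the TCP; orientation=None keeps the orientation; rate is the mean speed in m/s. With contact_N (N) it stops when the force on the tool has changed by that much, and returns True; else False.
- goto_joints(angles): joint-space move.
- move_gripper(opening): finger opening in m; the grip force is fixed at half the most; returns when the fingers have stopped.
- sleep(seconds).
- inverse_kinematics(position, orientation): joint angles nearest the present ones, or None.
- capture(name): name is "side" or "top" or "wrist"; returns a dict with "image" (480x640x3 uint8, blue, green, red), "range_z" (480x640 float32, m along the optical axis (not along the pixel's ray), 0 where there is no reading), "intrinsics" (3x3 intrinsics, pixels), "R" (3x3) and "t" (3): a world point X has camera coordinates R X + t. Camera axes: x right, y down, z forward; pixel columns grow to the right and rows downward; lengths in m; the calibration is good to about 2 mm. A picture is of the moment at which its call begins.
A pose or a line that the arm cannot do raises PlanningError and nothing moves.
- close_job(): hands the job in, once; it reports no verdict.
Trained networks look in the newest picture that a camera, given by its name, has taken for a name from the list of things; names that differ only in an ending like _2 or _b are one class to them, and where a whole thing is asked for, a point or a joint stands for the part that bears it (a point fixed in the world has none). Each returns a list of dicts, best first, with "conf" (0 to 1); they miss things now and then, are a little off and sometimes report something else, mostly with a low value. They report only what shows in the picture. A call takes as long as a camera call.
- spot_in(camera, query): "xy" ([column, row] in pixels, amid what is visible of it).
- silhouettes(camera, query): "region" (480x640 bool, what is visible of it) and "xy" ([column, row] in pixels, amid what is visible of it).
Readings, each from a call of its own:
- current_clock(): time.
- current_joint_pos(): joint angles.
- current_qvel(): joint speeds.
- current_joint_torque(): joint torques, N m.
- current_position(): TCP position.
- current_orientation(): TCP orientation.
- current_force(): force on the tool from outside, world axes, zero at the start.
- current_torque(): the same for the moment, N m.
- current_finger_gap(): finger opening in m.
Only numpy, scipy, OpenCV 4.12 (cv2) and the standard library are available. Lean on these libraries where they do the work, as an engineer would, in place of code of your own. Each camera call takes 0.05 s, during which the arm holds its last target. There are 200 camera calls.

TASK

Record one soft, held note on the keyboard on the desk: press the record button (the right-hand of the three transport buttons), then softly press G sharp, the middle black key of the left-hand group of three black keys, hold it fully down for about a second and let it come up, then press the stop button (the left-hand of the three) and withdraw. Work lightly with the fingertips, press no other key and not the play button between them, and leave the mug, the pencil pot and the USB stick alone.

Things in the scene. Friction and masses are not known exactly. Their poses are not given: they have to be found in the camera images.
- keyboard: dark grey two-octave keyboard fixed on the desk, 445 mm wide (its y), 235 deep (x), panel and cheeks 60 high. Origin under its centre; x points from the player (robot side) to the back, y to the player's left. 15 white (tops 52 mm above desk) and 10 black keys, C to C, lie in front; the panel behind has 8 small knobs 13 mm tall on its left half and the row of three buttons right of the middle.
- record_top (a point): centre of the top of the record button: rubber cap 22 mm wide (y) by 18 mm deep (x), printed with a disc, the right-hand one of the row of three. Cap top 6 mm above the panel, 66 mm above the desk; next button 36 mm to its left; centre at x +78, y -118 mm in the keyboard's frame. The point's axes are the keyboard's.
- record_button (a joint): record button travel: 0 up, 0.004 m fully down; springs back; about 1 N to start, 3 N fully down
- stop_top (a point): centre of the top of the stop button: the same cap printed with a square, the left-hand one of the row, at x +78, y -46 mm in the keyboard's frame
- stop_button (a joint): stop button travel: 0 up, 0.004 m fully down; springs back as the record button
- play_top (a point): centre of the top of the play button: the same cap printed with a triangle, between stop and record, at x +78, y -82 mm; leave it alone
- play_button (a joint): play button travel: 0 up, 0.004 m fully down; springs back as the others; leave it alone
- g_sharp_spot (a point): spot to press: top of the G sharp key, on its centre line 20 mm behind its front end, 64 mm above the desk at rest; at x -35, y +24.5 mm in the keyboard's frame; goes down with the key. Black keys: 10.5 mm wide, 91 long, 12 mm above the white ones; the next black keys have their centre lines 26.5 mm to either side. Axes as the keyboard's when up.
- g_sharp (a joint): angle of the G sharp key, hinged under the panel 95 mm behind the spot: 0 up, 0.075 rad fully down (the spot is then 7 mm lower, still about 5 mm above the white keys); springs back; 1 N to start, 2 N to bottom it at the spot. Loudness follows key speed: soft means below 2.5 rad/s, 0.24 m/s at the spot.
- white_keys: all 15 white keys, 23.5 mm pitch, tops 52 mm above the desk; origin the same as the keyboard's; they sound at under 1 N: leave them alone
- other_black_keys: the nine black keys other than G sharp; origin the same as the keyboard's; leave them alone
- usb_stick: grey USB stick 57 x 18 x 9 mm lying loose on the panel right of the record button, along the keyboard's depth; origin at the underside, 6 mm towards the plug from the middle of its 42 mm body
- mug: white mug 80 mm across, 95 mm high with a handle, on the desk beside the keyboard; origin at the centre of its underside
- pencil_pot: heavy dark steel pot that stays put, 72 mm across, 100 mm high, with pencils standing up to 175 mm, on the other side of the keyboard from the mug; origin at the centre of its underside; do not knock it

How it is judged:
On the way, in this order (a step that is already met when the one before it is completed fails the run):
1. the record button is pressed down, with the note not yet played (value of joint record_button above 0.0026 m and value of joint g_sharp below 0.015 rad), for 0.05 s.
2. the G sharp key is held down for a good half second, the buttons being up (value of joint g_sharp above 0.055 rad and value of joint each of record_button, stop_button below 0.001 m), for 0.6 s.
3. the stop button is pressed down after the key has come up (value of joint stop_button above 0.0026 m and value of joint g_sharp below 0.015 rad), for 0.05 s.
At the end, for the whole second after the job is handed in: After record, the held G sharp and stop, in that order: the key (within 0.01 rad) and all three buttons (within 0.8 mm) are up again, the USB stick lies within 8 mm and the mug stands upright within 10 mm of where it was (value of joint g_sharp below 0.01 rad and value of joint each of record_button, stop_button, play_button below 0.0008 m and distance of usb_stick from where it was at the start of the episode below 0.008 m and distance of mug from where it was at the start of the episode below 0.01 m and angle between mug's own z axis and vertical below 0.1 rad); the robot touches nothing.
It fails at once if another key is pressed (over 0.6 N on any white key or other black key) (contact force between any of white_keys, other_black_keys and anything else above 0.6 N).
It fails at once if the play button is pressed (value of joint play_button above 0.0012 m).
It fails at once if the note is struck hard (key faster than 2.5 rad/s) (velocity of joint g_sharp above 2.5 rad/s).
It fails at once if the keyboard is pressed with more than 30 N (contact force between keyboard and anything else above 30 N).
It fails at once if the mug or the USB stick is pushed away or lifted, or the pencil pot is knocked (over 3 N) (distance of usb_stick from where it was at the start of the episode above 0.012 m or distance of mug from where it was at the start of the episode above 0.02 m or contact force between pencil_pot and anything else above 3 N).
It also fails if it takes over 43 s, if anything falls off the work surface, if the arm or the gripper's body presses on something with over 40 N, if the wrist force passes 120 N, or if a joint passes its speed limit or range.

## Working session

There is one attempt and no reset: what is moved stays moved. The work goes in short steps, each a Python script; the robot and the scene stay as the last script left them, time stands still between calls to the robot, and variables do not carry over. Pictures are saved under pics/ and viewed, about 8 in all and at most 12, crops included, and the job is handed in when it is done.

```bash
mkdir -p pics; ls; cat > h.py <<'E'
import numpy as np, cv2
from bench import *
def world(c,xy,z=None):
    K,R,t=c["intrinsics"],c["R"],c["t"]
    r=np.linalg.inv(K)@[xy[0],xy[1],1]
    o=-R.T@t; d=R.T@r
    if z is None:
        u,v=int(round(xy[0])),int(round(xy[1])); p=c["range_z"][v-1:v+2,u-1:u+2]; p=p[p>0]
        return o+d*np.median(p) if len(p) else None
    return o+d*(z-o[2])/d[2]
E
python3 - <<'E'
from h import *
print(current_clock())
H={"record_top":.066,"stop_top":.066,"play_top":.066,"g_sharp_spot":.064,"usb_stick":.069,"mug":.095,"pencil_pot":.1,"keyboard":.06}
for n in("top","side"):
    c=capture(n); cv2.imwrite(f"pics/{n}1.png",c["image"])
    for q,z in H.items():
        for d in spot_in(n,q)[:2]:
            print(n,q,round(d["conf"],2),np.round(d["xy"],1),world(c,d["xy"],z).round(4),world(c,d["xy"]))
E
```

```text
pics
0.0
top record_top 0.64 [344.8 228.1] [ 0.582  -0.0724  0.066 ] [ 0.5815927  -0.07233071  0.06788854]
top stop_top 0.58 [345.2 228.3] [ 0.5814 -0.0735  0.066 ] [ 0.58104434 -0.07342549  0.06777818]
top play_top 0.55 [358.6 227.2] [ 0.5842 -0.1104  0.066 ] [ 0.58437155 -0.11051059  0.06505512]
top g_sharp_spot 0.7 [315.8 254.1] [0.5106 0.0079 0.064 ] [0.51082858 0.00792937 0.06251769]
top usb_stick 0.41 [399.1 229.2] [ 0.577  -0.2212  0.069 ] [ 0.57734848 -0.22151909  0.06705851]
top mug 0.87 [148.2 264.6] [0.4813 0.4548 0.095 ] [0.49388193 0.48348082 0.0054579 ]
top pencil_pot 0.62 [473.1 238.4] [ 0.5438 -0.4137  0.1   ] [ 0.54176879 -0.41066404  0.1107138 ]
top keyboard 0.87 [324.1 255.7] [ 0.5066 -0.0147  0.06  ] [ 0.50827314 -0.01479225  0.04917598]
top keyboard 0.47 [149.9 266.1] [0.482  0.4611 0.06  ] [0.48949464 0.47829092 0.00591561]
side record_top 0.67 [318.5 297.2] [ 0.5716 -0.1525  0.066 ] [ 0.57175941 -0.15180659  0.06497283]
side record_top 0.28 [270.6 240.3] [0.5034 0.0058 0.066 ] [0.50363271 0.00845232 0.06292908]
side stop_top 0.61 [317.6 264.8] [ 0.5854 -0.076   0.066 ] [ 0.58546213 -0.07561113  0.06549034]
side play_top 0.47 [319.1 280. ] [ 0.5808 -0.1132  0.066 ] [ 0.58099372 -0.11231315  0.0647991 ]
side g_sharp_spot 0.52 [270.7 240.2] [0.5038 0.0078 0.064 ] [0.50386599 0.00856434 0.06306336]
side usb_stick 0.51 [331.2 325.8] [ 0.5812 -0.2207  0.069 ] [ 0.5812852  -0.22051585  0.06869208]
side mug 0.64 [234.1 115. ] [0.4729 0.3983 0.095 ] [0.47340399 0.42034711 0.07854819]
side mug 0.25 [243.1 287.1] [ 0.4349 -0.122   0.095 ] [ 0.43423743 -0.09031789  0.05206948]
side pencil_pot 0.55 [339.6 442.2] [ 0.5451 -0.4429  0.1   ] [ 0.54633839 -0.43894424  0.08925882]
side keyboard 0.9 [278.6 271.7] [ 0.5074 -0.0729  0.06  ] [ 0.50783524 -0.06788804  0.05338764]
```

```bash
python3 - <<'E'
import cv2,numpy as np
a=cv2.imread("pics/top1.png")[170:330,100:500];b=cv2.imread("pics/side1.png")[60:480,130:430]
a=cv2.resize(a,(800,320),interpolation=2); b=cv2.resize(b,None,fx=.65,fy=.65)
o=np.zeros((595,800,3),np.uint8);o[:320]=a;o[322:322+b.shape[0],:b.shape[1]]=b
cv2.imwrite("pics/c1.png",o)
E
```

```text
(no output)
```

View pics/c1.png

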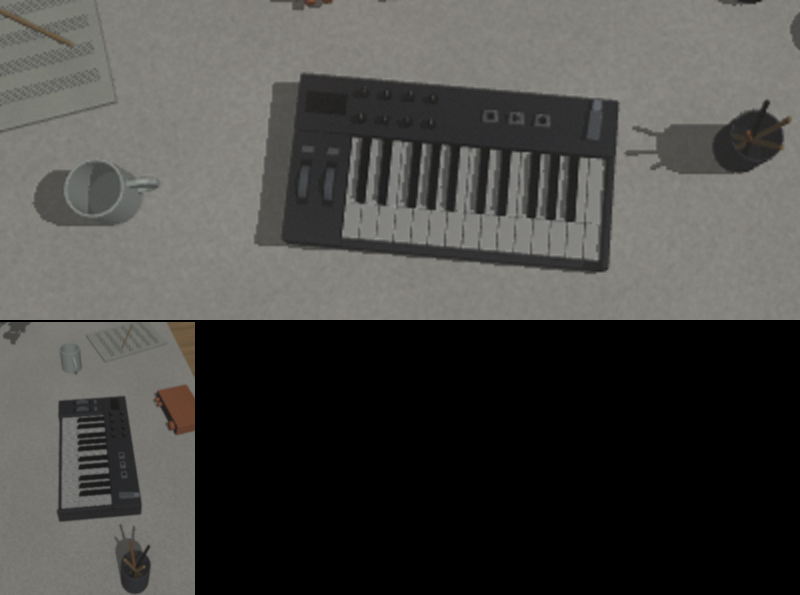

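```bash
cat >> h.py <<'E'
from scipy.spatial.transform import Rotation as Ro
def quat(th):
    x=np.array([np.cos(th),np.sin(th),0]);z=np.array([0,0,-1.])
    return Ro.from_matrix(np.c_[x,np.cross(z,x),z]).as_quat()
E
python3 - <<'E'
from h import *
yaw=-.085
print(Ro.from_quat(current_orientation()).as_matrix().round(2))
P=[.48,-.05,.33]
for th in(yaw,yaw+np.pi): print(th,inverse_kinematics(P,quat(th)))
th=min((yaw,yaw+np.pi),key=lambda t:abs((lambda q:9 if q is None else q[5])(inverse_kinematics(P,quat(t)))))
print(th)
move_gripper(0); move_ptp(P,quat(th))
c=capture("wrist"); cv2.imwrite("pics/w1.png",c["image"]); print(current_clock(),(-c["R"].T@c["t"]).round(3))
H={"record_top":.066,"stop_top":.066,"play_top":.066,"g_sharp_spot":.064,"usb_stick":.069}
for q,z in H.items():
    for d in spot_in("wrist",q)[:3]:
        print(q,round(d["conf"],2),np.round(d["xy"],1),world(c,d["xy"],z).round(4),world(c,d["xy"]))
E
```

```text
[[ 0.45  0.89 -0.  ]
 [ 0.89 -0.45 -0.  ]
 [-0.    0.   -1.  ]]
-0.085 [-2.47051040e-01  9.92989279e-02  1.59136630e+00 -4.44089210e-16
  1.45092742e+00 -1.62051040e-01]
3.056592653589793 [-2.47051040e-01  9.92989279e-02  1.59136630e+00 -4.44089210e-16
  1.45092742e+00  2.97954161e+00]
-0.085
4.5417 [0.487 0.033 0.493]
record_top 0.77 [397.4 268.5] [ 0.5759 -0.1438  0.066 ] [ 0.57563646 -0.14322975  0.06735927]
stop_top 0.57 [400.6 216.5] [ 0.5811 -0.0732  0.066 ] [ 0.5808103  -0.07288872  0.06739405]
play_top 0.62 [399.5 242.3] [ 0.5792 -0.1075  0.066 ] [ 0.57887405 -0.10691524  0.06765399]
play_top 0.48 [398.9 272. ] [ 0.5778 -0.149   0.066 ] [ 0.57755324 -0.14842037  0.06731275]
g_sharp_spot 0.75 [336.2 154.2] [0.5051 0.0099 0.064 ] [0.50510801 0.00989178 0.06406946]
usb_stick 0.97 [396.5 319.9] [ 0.5728 -0.2191  0.069 ] [ 0.57261915 -0.21854318  0.06992248]
```

View pics/w1.png

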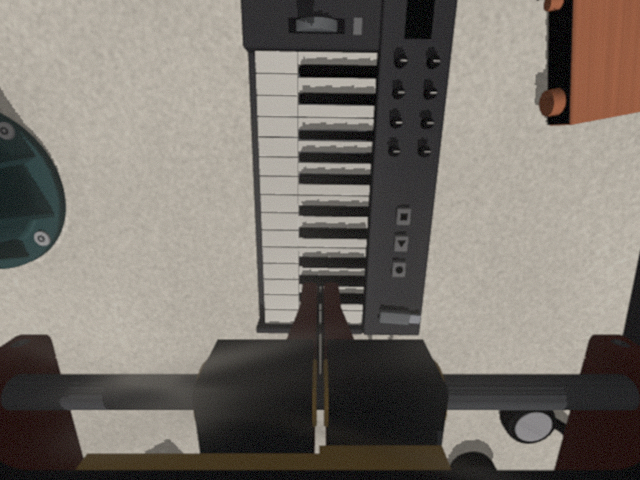

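```bash
python3 - <<'E'
from h import *
servo_line([.54,-.12,.2],rate=.2)
c=capture("wrist"); np.savez("w2.npz",**c)
I=c["image"]
H={"record_top":.066,"stop_top":.066,"play_top":.066,"g_sharp_spot":.064,"usb_stick":.069}
for q,z in H.items():
    for d in spot_in("wrist",q)[:2]:
        print(q,round(d["conf"],2),np.round(d["xy"],1),world(c,d["xy"],z).round(4),world(c,d["xy"]))
    for d in silhouettes("wrist",q)[:1]:
        v,u=np.nonzero(d["region"]); m=cv2.minAreaRect(np.c_[u,v].astype(np.float32)); print("  sil",d["conf"],len(u),m, world(c,m[0],z).round(4))
cv2.imwrite("pics/w2.png",cv2.resize(I,(800,600),interpolation=cv2.INTER_CUBIC)); print(current_clock())
E
```

```text
record_top 0.92 [358.  255.1] [ 0.5736 -0.1447  0.066 ] [ 0.57339818 -0.14403807  0.06790179]
record_top 0.65 [368.1 326. ] [ 0.5796 -0.2192  0.066 ] [ 0.5792231  -0.2168329   0.06987336]
  sil 0.97 465 ((361.5, 253.5), (23.0, 19.0), 90.0) [ 0.5768 -0.1434  0.066 ]
stop_top 0.9 [365.6 176.1] [ 0.5837 -0.0738  0.066 ] [ 0.5834814  -0.07358153  0.0679584 ]
  sil 0.6 552 ((366.0, 174.0), (26.0, 22.0), 90.0) [ 0.5841 -0.0721  0.066 ]
play_top 0.7 [362.8 216.5] [ 0.5797 -0.1089  0.066 ] [ 0.57952221 -0.10859831  0.06731287]
  sil 0.93 493 ((363.5, 215.0), (24.0, 21.0), 90.0) [ 0.5803 -0.1076  0.066 ]
g_sharp_spot 0.66 [261.4  84. ] [0.5045 0.0054 0.064 ] [0.50466683 0.00522726 0.06526908]
g_sharp_spot 0.49 [219.6 146.9] [ 0.463  -0.0395  0.064 ] [ 0.45994814 -0.03958844  0.05306513]
  sil 0.68 1861 ((261.52105712890625, 85.13108825683594), (109.18706512451172, 17.25949478149414), 0.8814040422439575) [0.5045 0.0046 0.064 ]
usb_stick 0.7 [366.9 326.6] [ 0.5781 -0.2179  0.069 ] [ 0.57805418 -0.2174973   0.06970263]
  sil 0.81 821 ((369.05169677734375, 324.1041564941406), (51.55529022216797, 19.258472442626953), 4.573921203613281) [ 0.5803 -0.2154  0.069 ]
6.2917
```

View pics/w2.png

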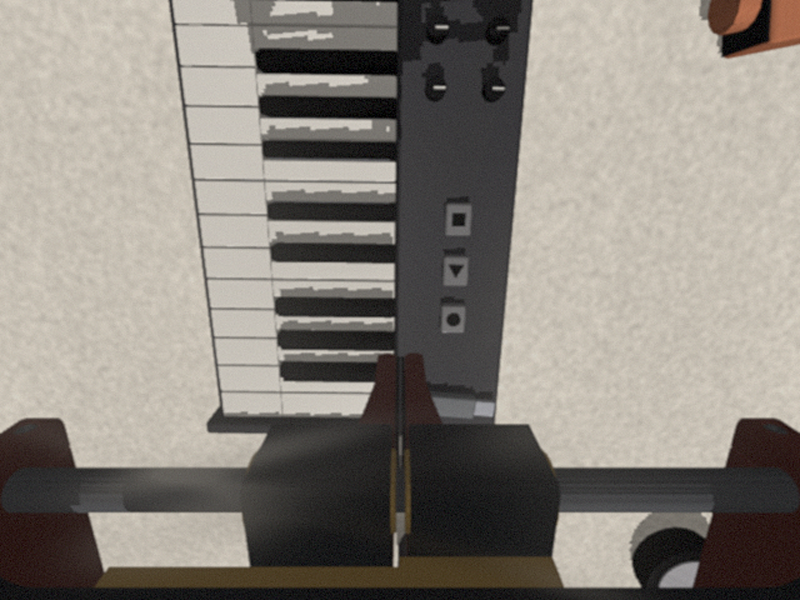

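```bash
cat >> h.py <<'E'
yaw=-.098; Q=quat(yaw); C,S=np.cos(yaw),np.sin(yaw)
L=np.array([[78,-46],[78,-82],[78,-118],[-9.5,24.5]])/1e3
W=np.array([[.5840,-.073],[.5804,-.109],[.577,-.1447],[.5045,.005]])
Rk=np.array([[C,-S],[S,C]]); org=(W-L@Rk.T).mean(0)
def pt(x,y,z): return np.r_[Rk@[x/1e3,y/1e3]+org,z]
def press(x,y,z0,zmin,N,hold):
    p=pt(x,y,z0+.012); servo_line(p,Q,rate=.04); sleep(.2); f0=current_force()
    hit=servo_line(pt(x,y,zmin),Q,rate=.015,contact_N=N)
    print("hit",hit,current_position().round(4),(current_force()-f0).round(2),current_clock()); sleep(hold)
    print("hold",current_position().round(4),(current_force()-f0).round(2)); 
    servo_line(pt(x,y,z0+.015),Q,rate=.04); print("up",(current_force()-f0).round(2),current_clock())
E
python3 - <<'E'
from h import *
print("res mm",((W-L@Rk.T-org)*1e3).round(1).tolist(),"spot",pt(-35,24.5,.064))
servo_line(pt(78,-118,.1),Q,rate=.12)
press(78,-118,.066,.0612,5,.3)
E
```

```text
res mm [[-0.2, 0.2], [-0.2, 0.1], [-0.1, 0.2], [0.5, -0.5]] spot [0.47860246 0.00798271 0.064     ]
hit True [ 0.5771 -0.1449  0.0624] [ 0.25 -1.89  5.81] 9.2417
hold [ 0.577  -0.1448  0.0623] [ 0.01 -1.02  5.3 ]
up [ 0.46 -0.65  0.96] 10.175
```

```bash
python3 - <<'E'
from h import *
servo_line(pt(78,-118,.1),Q,rate=.1)
servo_line(pt(-35,24.5,.095),Q,rate=.15)
servo_line(pt(-35,24.5,.076),Q,rate=.06)
c=capture("wrist"); d=capture("side")
a=cv2.resize(c["image"][200:420,200:460],(520,440),interpolation=2)
b=cv2.resize(d["image"][190:300,220:345],(280,246),interpolation=2)
o=np.zeros((440,800,3),np.uint8);o[:,:520]=a;o[:246,520:]=b;cv2.imwrite("pics/g1.png",o); print(current_clock())
for n,k in(("wrist",c),("side",d)):
    uv=k["intrinsics"]@(k["R"]@pt(-35,24.5,.076)+k["t"]); print(n,uv[:2]/uv[2])
E
```

```text
12.45
wrist [320.18866765 301.16417312]
side [258.06158722 238.18057695]
```

View pics/g1.png

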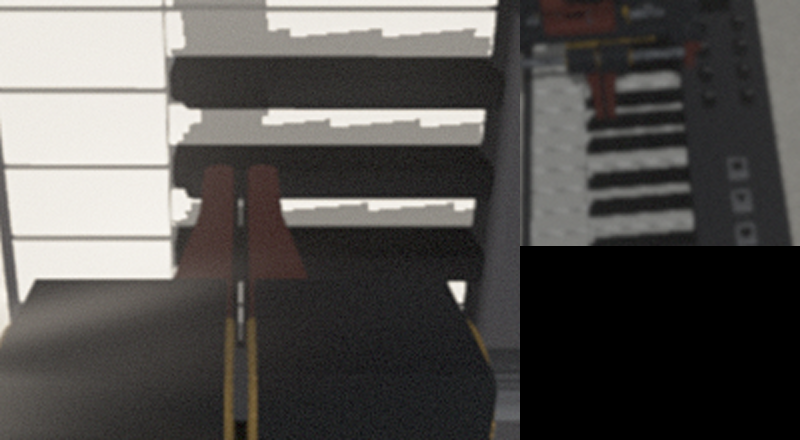

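```bash
python3 - <<'E'
from h import *
c=capture("wrist"); k,R,t=c["intrinsics"],c["R"],c["t"]
print("want",pt(-35,24.5,.064), "cam",-R.T@t)
g=cv2.cvtColor(c["image"],6)
for u in(345,360,375): # key to the right of the fingers
    col=g[250:335,u].astype(int); e=np.nonzero(np.diff((col<70).astype(int)))[0]+250.5; print(u,e,[(Rk.T@(world(c,(u,v),.064)[:2]-org)*1e3).round(1).tolist() for v in e])
E
```

```text
want [0.47860246 0.00798271 0.064     ] cam [0.48703554 0.09026362 0.23917296]
345 [253.5 272.5 297.5 312.5] [[-21.1, 46.6], [-20.9, 35.6], [-20.6, 20.5], [-20.3, 11.0]]
360 [253.5 272.5 297.5 312.5] [[-13.1, 46.6], [-12.7, 35.6], [-12.1, 20.5], [-11.8, 11.0]]
375 [253.5 272.5 297.5 312.5] [[-5.0, 46.6], [-4.5, 35.6], [-3.7, 20.5], [-3.3, 11.1]]
```

The tips are over the middle key of the left group of three. In the wrist crop it spans rows 145–197, with the group's end key above it at 57–107. The measured edge agrees with my estimate to about 1 mm, so I'm pressing now.

```bash
python3 - <<'E'
from h import *
press(-35,25.2,.064,.0560,4,1.1)
E
```

```text
hit True [0.4779 0.0088 0.057 ] [-0.64 -1.01  5.64] 14.1
hold [0.4779 0.0088 0.057 ] [-0.25 -1.01  6.9 ]
up [0.33 0.01 0.23] 15.9083
```

```bash
python3 - <<'E'
from h import *
servo_line(pt(-35,25.2,.1),Q,rate=.1)
servo_line(pt(78,-46,.1),Q,rate=.15)
press(78,-46,.066,.0612,5,.3)
servo_line(pt(78,-46,.14),Q,rate=.1)
servo_line(pt(20,-30,.3),Q,rate=.2); sleep(.3)
c=capture("wrist"); cv2.imwrite("pics/end.png",c["image"])
for q,z in(("usb_stick",.069),("stop_top",.066)):
    for d in spot_in("wrist",q)[:1]: print(q,d["conf"],world(c,d["xy"],z).round(4),world(c,d["xy"]))
c=capture("top"); print([ (d["conf"],d["xy"]) for d in spot_in("top","mug")[:1]],current_clock())
E
```

```text
hit True [ 0.5841 -0.0732  0.0623] [-0.64  0.35  6.14] 19.1917
hold [ 0.5841 -0.0732  0.0623] [-0.29  1.48  6.29]
up [0.09 0.28 1.82] 20.125
usb_stick 0.76 [ 0.5736 -0.2184  0.069 ] [ 0.57354818 -0.21786203  0.06991341]
stop_top 0.83 [ 0.5827 -0.0729  0.066 ] [ 0.58255802 -0.07245685  0.06755895]
[(0.88, [148.1, 264.8])] 22.425
```

View pics/end.png

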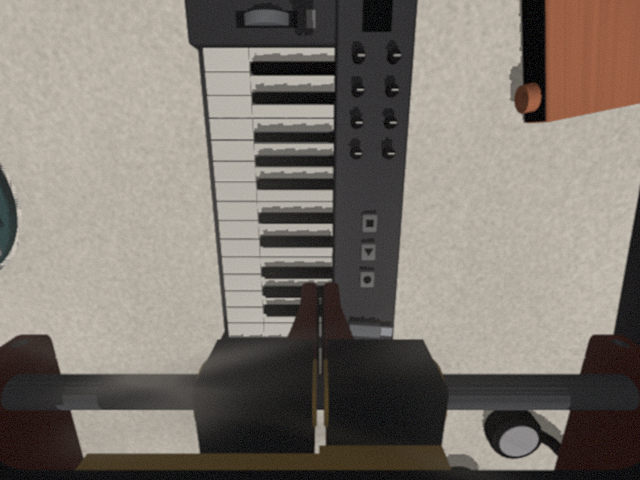

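The keys and the three buttons (around (369,223), (368,252) and (367,280)) look up. The stick is in place at (370,328), and the arm is clear of everything.

```bash
python3 -c "
from bench import *
close_job()"
```

```text
the job is handed in; nothing more can be done
```

I pressed record, held G sharp softly for about 1.1 s, pressed stop, withdrew and handed the job in at about 22.4 s of the 43 s allowed. No verdict is reported, and I had no direct reading of the key and button joints; what follows comes from tool position, force and pictures.

- **Record and stop:** each went down until the tip was at z = 62.3 mm, about 3.7 mm of the 4 mm travel. The hold force was about 5–6 N, above the 3 N needed to bottom a button.
- **G sharp:** the tip reached z = 57.0 mm, the full 7 mm drop, with about 6–7 N while held. The descent was at a mean 0.015 m/s, far below the 0.24 m/s limit.
- **Last checks:** the final wrist picture showed keys and buttons up and the arm clear.
    - **Mug:** it was found at the same pixel as at the start, to within 0.2 px.
    - **USB stick:** it measured within about 1 mm of the first wrist view. One intermediate closer view put it 5 mm away in x, which I take as detector scatter from a partly hidden view.
- **Disagreements:**
    - **Side camera:** its first record button estimate was about 9 mm off the others, so I dropped it in favour of the closer wrist views.
    - **Key edge:** seen close up, it was about 1 mm off my estimate, and I shifted the press point by 0.7 mm.
    - **Force reading:** it drifted by 1–2 N in free air, so the forces above are uncertain by that much.

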